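# Set the slide-feed guide with its click cam and check it with the gauge

## Robot

A 6-joint arm with a two-finger parallel gripper is mounted at the origin on the work surface. World frame = base frame: x ahead of the robot, y to its left, z up, the work surface at z = 0. Lengths are in mm, angles in degrees, forces in N, time in s.
With the tool pointing down it reaches from about 300 to 850 mm from the base axis. Payload 4.2 kg.
Tool frame: the origin (TCP) lies at the very end of the fingers, on their centre line; the grasp point (between the pads) lies env.pinch_z behind it (env.pinch_z is the distance from the TCP to the grasp point, in mm); z points along the fingers, y is the line along which they close (so a half turn about z gives the same grasp; the last joint's range is limited). The gripper opens to 91 mm and grips with 3 to 60 N. Pads are 32 mm wide; open, the fingers measure 118 mm over their backs; the gripper's body (76 mm by 178 mm) begins 60 mm behind the grasp point.
Start: joints at [70.531, 18.312, 89.639, -0, 72.044, -1.146], TCP at [180.769, 545.862, 213.976] pointing down, gripper open.
Joint ranges: [-177.97, 177.97], [-48.28, 115.42], [12.27, 149.76], [-77.06, 257.06], [2.81, 150.46], [-146.56, 146.56]. Speed limits (degrees/s): [147.25, 147.25, 180, 180, 180, 180].

## Interface

Orientations are given as [roll, pitch, yaw] about the fixed x, y, z axes, in that order (R = Rz(yaw) Ry(pitch) Rx(roll)).
In Python, from workcell import state, vision, job_done, env gives the robot as it stands.
- The arm moves only by the tool servo_tool, never from a script. Its argument "rows" is a list of rows, each a list of 5 numbers: the shift along the tool's x, y, z scaled (see below), then the turn about the tool's z scaled (see below), then the opening, from 0 (shut) to 1 (fully open). A call has 1 to 20 rows; each row is the pose to reach, as a shift and turn from the pose commanded when the call began, along the tool's axes at that moment; what a row does not reach only later rows make up. The controller multiplies each number of a shift by 200 mm and each number of a turn by 90 degrees. A row lasts 1/12 s, in which the tool goes at most 41.7 mm and 7.16 degrees, less where a joint would pass 70% of its speed; a pose out of reach is approached as far as the arm can. A call with a number of a shift or a turn outside -1 to 1 is refused whole. A call with a gripper value outside its range is refused whole. The fingers move at their own pace and stop on an object; "force" is the grip in N (left out, the last holds). Time passes only in rows, so rows that repeat a pose let the fingers close. It gives the time, the measured TCP pose, the force, the opening and the grip force at its end, in the units of the state.
- state(): the state, without advancing time (a new reading comes with each control period).
- vision.grab_frame(name): name is "scene" or "side" or "wrist"; returns the picture (384x512x3 uint8, red, green, blue); there is no depth.
- vision.camera_info(name): a dict with "vertical_fov" (degrees; the focal length in pixels is half the picture's height over the tangent of half this angle, whatever the lens; pixels are square), "cx", "cy" (the principal point, pixels), "T" (4x4, takes a point from camera to world coordinates). Camera axes: x right, y up, looking along -z (the intrinsics and any distortion apply to the point x, -y, -z); pixel columns grow to the right and rows downward; lengths in mm; the calibration is good to about 2 mm. The wrist camera is an equidistant fisheye: a pixel r from the principal point sees the ray r / f radians off the axis. A picture is of the moment at which its call begins: read the wrist's pose just before it. camera_info takes no time and is no camera call; for the wrist camera it gives the pose at the moment of the call.
- job_done(): hands the job in; it is judged then, once.
The state is a dict: "time_s": time; "qpos": joint angles; "qvel": joint speeds; "effort": joint torques, N m; "ee_pos": TCP position; "ee_rot": TCP orientation; "force": force on the tool from outside, world axes, zero at the start; "torque": the same for the moment, N m; "gripper_width": finger opening in mm; "gripper_force": force on a finger pad.
Only numpy, scipy, OpenCV 4.12 (cv2) and the standard library are available. Lean on these libraries where they do the work, as an engineer would, in place of code of your own. Each camera call takes 0.05 s, during which the arm holds its last target. There are 200 camera calls.

## Task

Set the gap of the sloping slide-feed guide: turn the bar knob of its click selector anticlockwise all the way back to its end stop, then clockwise three clicks and let it rest there. Then check the gap by sliding the steel gauge plate along its track by its upright knob, from the right-hand end past the cam until it is fully against the left-hand end stop, and leave it there. Leave the small things around the guide where they are.

Things in the scene. Friction and masses are not known exactly. Their poses are not given: they have to be found in the camera images.
- guide: Slide-feed guide, fixed to the table: white base plate 190 x 250 x 10 mm (x, y) carrying an aluminium deck that slopes at 30 degrees, low edge towards the robot (-x), rising to +x. Origin at the middle of its underside; y runs level along the deck, +y to the left as seen from the robot. A round black click housing hangs under the deck.
- deck (a point): Middle of the deck's upper face, 85 mm above the guide's origin. Its axes: x up-slope, y level to the left (= the guide's y), z square out of the deck. Deck 150 mm (x) by 250 mm (y). The selector's axis stands here, along z. Round its upper half, 38 to 53 mm out, are eight black ticks 20 degrees apart, one per click, the longer (left) one marking the end stop.
- selector (a joint): Angle of the click selector (rad): 0 at its anticlockwise end stop, growing clockwise as one looks down on the deck, a click every 20 degrees (0.349) up to 140. Starts in one of clicks 1 to 4. Each click is a spring detent (about 0.15 N m to leave) that pulls it to the middle when let go. The bar's pointer end stands at 70 degrees minus this angle, from deck x towards deck y.
- selector_grip (a point): Where to grip the selector: on its axis, 38 mm above the deck; z along the axis, 30 degrees from vertical, turning with it. Grip: black bar 46 x 12 mm, 20 to 48 mm above the deck, wedge nose and white line on its pointer end. Under it turns an eccentric steel cam (radius 18, 12 mm high), in the gauge's way below three clicks (a hard push there forces it round), 1.5 mm clear at three.
- gauge (a joint): Travel of the gauge plate along its track (m), towards deck +y: 0 at the right-hand end stop, 0.13 against the left-hand end stop. Starts at 0 to 0.012. It runs captive on the deck with about 1.5 N friction and cannot be lifted off.
- gauge_knob (a point): Where to grip the gauge: on the axis of its steel knob (14 mm diameter, square to the deck, 10 to 46 mm above it), 34 mm above the deck, at deck x = -50, y = -65 + travel (mm). The gauge is a steel plate 70 mm (y) by 44 mm, top 10 mm above the deck; end stops 14 mm high. Fingers set before and behind the knob along y pass the selector; set up-slope they may strike it.
- mount0: Bystander: black round specimen mount, 32 mm diameter, 18 mm high, standing to the left of the guide; origin at its underside.
- mount1: Bystander: the same kind of mount, to the right of the guide; origin at its underside.
- oil: Bystander: small amber bottle, 28 mm diameter, 65 mm high, on the table; origin at its underside.
- dish: Bystander: shallow glass dish, 90 mm diameter, 16 mm high, on the table; origin at its underside.
- loupe: Bystander: loupe, 38 mm diameter, 34 mm high, on the table; origin at its underside.
- blower: Bystander: black rubber blower, 58 mm diameter, 100 mm high, standing nozzle up; origin at its underside.

How it is judged:
By the outcome, as a careful person would: the job done as asked, in the order asked, and still so for the second after the job is handed in, with the robot touching nothing.
It also fails if it takes over 48 s, if anything falls off the work surface, if the arm or the gripper's body presses on something with over 40 N, if the wrist force passes 120 N, or if a joint passes its speed limit or range.

## Working session

There is one attempt and no reset: what is moved stays moved. The work goes in short steps, Python scripts to look and compute and a tool call to move; the robot and the scene stay as the last step left them, time stands still between calls to the robot, and variables do not carry over. Pictures are saved under pics/ and viewed, at most 10 in all, crops included, and the job is handed in when it is done.

Besides the shell and the picture viewer there is one more tool, called after ">>>" by a JSON object that holds its "op" and its "data". servo_tool: Moves the arm, as the interface text tells. Its arguments: {"type":"object","properties":{"rows":{"type":"array"},"force":{"type":"number"}},"required":["rows"]}

```bash
mkdir -p pics; ls
python3 - <<'E'
from workcell import state, vision, env
import cv2,numpy as np
s=state();print(s, env.pinch_z)
a=[]
for n in("scene","side"):
    f=vision.grab_frame(n);cv2.imwrite(f"pics/{n}0.png",f[:,:,::-1]);a.append(f)
    print(n,vision.camera_info(n))
E
```

```text
pics
{'time_s': 0.0, 'qpos': array([ 7.05309799e+01,  1.83491411e+01,  8.97076566e+01,  2.58085015e-03,
        7.20429417e+01, -1.14724273e+00]), 'qvel': array([-0.01299444, -0.01831007,  0.11100911,  0.06617312, -0.02305397,
       -0.06006684]), 'effort': array([ 1.92914937e-03, -4.12455404e+01, -2.31971812e+01,  7.31607503e-02,
        4.55053768e-02, -1.35281311e-04]), 'ee_pos': array([180.57982501, 545.3662032 , 213.1368674 ]), 'ee_rot': array([-1.79900330e+02, -4.45021374e-03,  1.61677421e+02]), 'force': array([-0.24340382,  1.31078931,  0.02686695]), 'torque': array([ 0.00255044,  0.03413326, -0.00578958]), 'gripper_force': 0.0, 'gripper_width': 91.25653237602164} 18.8
scene {'vertical_fov': 49.72482296039844, 'cx': 252.83578167661238, 'cy': 191.5095029782902, 'T': array([[-7.28462929e-01, -5.69133342e-01,  3.81351543e-01,
         1.01610947e+03],
       [ 6.85085091e-01, -6.05512926e-01,  4.04984586e-01,
         4.57478743e+02],
       [ 4.23056937e-04,  5.56274514e-01,  8.30998487e-01,
         1.05883659e+03],
       [ 0.00000000e+00,  0.00000000e+00,  0.00000000e+00,
         1.00000000e+00]])}
side {'vertical_fov': 53.466033387108645, 'cx': 255.41425435009657, 'cy': 190.6754469808209, 'T': array([[ 9.30338802e-01,  2.35764578e-01, -2.80864338e-01,
         2.23859010e+02],
       [-3.66499087e-01,  5.72395586e-01, -7.33513267e-01,
        -9.43976119e+02],
       [-1.21709382e-02,  7.85352378e-01,  6.18929326e-01,
         8.81994897e+02],
       [ 0.00000000e+00,  0.00000000e+00,  0.00000000e+00,
         1.00000000e+00]])}
```

View pics/scene0.png

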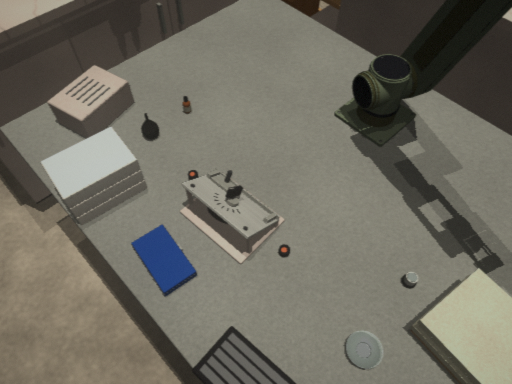

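View pics/side0.png

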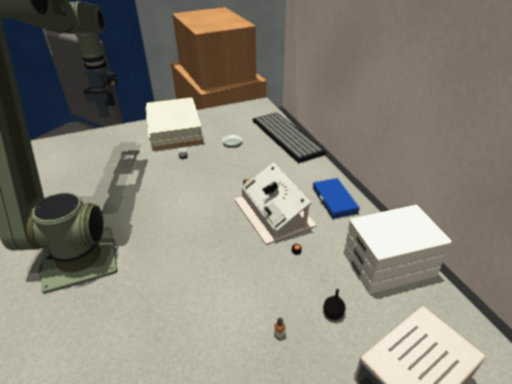

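Run:
```python
import cv2,numpy as np
a=cv2.imread("pics/scene0.png")[160:265,170:300]
b=cv2.imread("pics/side0.png")[155:245,225:325]
a=cv2.resize(a,(520,420),interpolation=2)
cv2.imwrite("pics/c_scene.png",a)
```

```text
(no output)
```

View pics/c_scene.png

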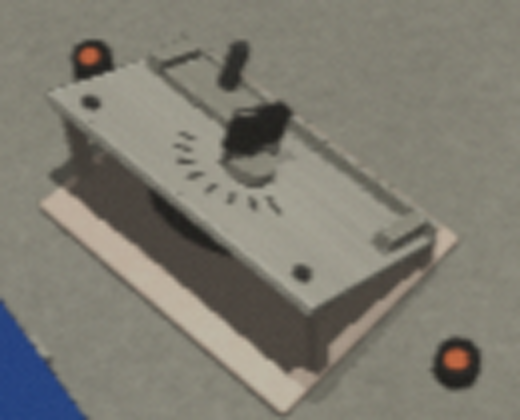

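```bash
cat > h.py <<'E'
import numpy as np, cv2
from scipy.optimize import least_squares
from scipy.spatial.transform import Rotation as R
from workcell import state, vision, env
def proj(P,ci,fish=False):
    T=ci["T"];c=(np.atleast_2d(P)-T[:3,3])@T[:3,:3]
    f=192/np.tan(np.radians(ci["vertical_fov"]/2))
    x,y,z=c[:,0],-c[:,1],-c[:,2]
    if fish:
        r=np.hypot(x,y);k=np.arctan2(r,z)/np.maximum(r,1e-9)
    else: k=1/z
    return np.c_[ci["cx"]+f*k*x,ci["cy"]+f*k*y]
c30,s30=np.cos(np.pi/6),np.sin(np.pi/6)
D=np.array([[c30,0,-s30],[0,1,0],[s30,0,c30]])   # deck->guide
def deck(p): return np.atleast_2d(p)@D.T+[0,0,85]
def world(g,v):
    a=np.radians(v[2]);Z=np.array([[np.cos(a),-np.sin(a),0],[np.sin(a),np.cos(a),0],[0,0,1]])
    return np.atleast_2d(g)@Z.T+[v[0],v[1],0]
E
python3 - <<'E'
from h import *
ci=vision.camera_info("scene")
G=np.vstack([[[95,-125,10],[95,125,10],[-95,125,10]],deck([[75,-125,0],[75,125,0],[-75,125,0]])])
U=np.array([[40,205],[283,413],[458,238],[47,93],[315,308],[435,230]])/4+[169.6,159.6]
r=least_squares(lambda v:(proj(world(G,v),ci)-U).ravel(),[450,0,0])
print(r.x,np.round(r.fun,1))
for p in ([0,0,38],[-50,-65,34],[0,0,0]):print(p,world(deck(p),r.x))
E
```

```text
[635.64277144 -37.69341004   4.87718754] [-0.9 -0.2  0.4  0.1  0.9 -1.  -0.6 -0.3 -0.6 -0.1  0.7  1.2]
[0, 0, 38] [[616.71156615 -39.3087942  117.90896534]]
[-50, -65, 34] [[ 581.08615274 -107.58488693   89.44486373]]
[0, 0, 0] [[635.64277144 -37.69341004  85.        ]]
```

>>> {"op": "servo_tool", "data": {"rows": [[-0.94,-0.72,-0.3,0,0.4],[-0.94,-0.72,-0.3,0,0.4],[-0.94,-0.72,-0.3,0,0.4],[-0.94,-0.72,-0.3,0,0.4],[-0.94,-0.72,-0.3,0,0.4],[-0.94,-0.72,-0.3,0,0.4],[-0.94,-0.72,-0.3,0,0.4],[-0.94,-0.72,-0.3,0,0.4]]}}

```text
time_s: 0.77
ee_pos: [314.7, 349.1, 274.3]
ee_rot: [179.9, 0.0, 161.5]
force: [0.5, -0.8, -0.2]
gripper_width: 40.6
gripper_force: 0.0
```

>>> {"op": "servo_tool", "data": {"rows": [[-0.94,-0.72,0,0,0.4],[-0.94,-0.72,0,0,0.4],[-0.94,-0.72,0,0,0.4],[-0.94,-0.72,0,0,0.4],[-0.94,-0.72,0,0,0.4],[-0.94,-0.72,0,0,0.4],[-0.94,-0.72,0,0,0.4]]}}

```text
time_s: 1.35
ee_pos: [449.2, 151.9, 272.9]
ee_rot: [-179.9, 0.0, 161.5]
force: [0.3, -0.0, -0.4]
gripper_width: 36.4
gripper_force: 0.0
```

>>> {"op": "servo_tool", "data": {"rows": [[-0.94,-0.72,0,1,0.4],[-0.94,-0.72,0,1,0.4],[-0.94,-0.72,0,1,0.4],[-0.94,-0.72,0,1,0.4],[-0.94,-0.72,0,1,0.4],[-0.94,-0.72,0,1,0.4],[-0.94,-0.72,0,1,0.4],[-0.94,-0.72,0,1,0.4],[-0.94,-0.72,0,1,0.4],[-0.94,-0.72,0,1,0.4],[-0.94,-0.72,0,1,0.4],[-0.94,-0.72,0,1,0.4],[-0.94,-0.72,0,1,0.4],[-0.94,-0.72,0,1,0.4]]}}

```text
time_s: 2.52
ee_pos: [580.4, -39.1, 273.0]
ee_rot: [-179.9, -0.0, 71.8]
force: [-0.6, 0.6, -0.2]
gripper_width: 36.5
gripper_force: 0.0
```

Run:
```python
from h import *
ci=vision.camera_info("wrist");f=vision.grab_frame("wrist");print(ci)
cv2.imwrite("pics/w0.png",f[:,:,::-1])
v=[635.6,-37.7,4.88]
print(proj(world(deck([[0,0,0],[0,0,38],[-50,-65,34],[75,125,0],[75,-125,0],[-75,125,0],[-75,-125,0]]),v),ci,True).round(0).tolist())
```

```text
{'vertical_fov': 65.70646984690485, 'cx': 252.28391380561524, 'cy': 185.1688620186033, 'T': array([[ 9.49600087e-01,  3.00870637e-01,  8.79575729e-02,
         6.03951638e+02],
       [-3.13458667e-01,  9.13070410e-01,  2.60856458e-01,
         3.56196907e+01],
       [-1.82740841e-03, -2.75280379e-01,  9.61362249e-01,
         4.43915904e+02],
       [ 0.00000000e+00,  0.00000000e+00,  0.00000000e+00,
         1.00000000e+00]])}
[[296.0, 152.0], [284.0, 163.0], [271.0, 216.0], [312.0, 31.0], [381.0, 229.0], [210.0, 81.0], [281.0, 241.0]]
```

View pics/w0.png

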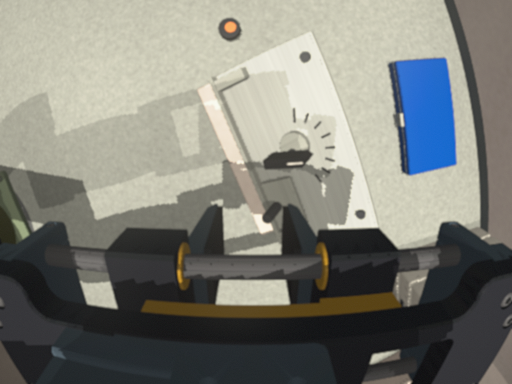

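Run:
```python
import cv2
a=cv2.imread("pics/w0.png")[90:230,235:385]
cv2.imwrite("pics/w0c.png",cv2.resize(a,(600,560),interpolation=cv2.INTER_CUBIC))
```

```text
(no output)
```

View pics/w0c.png

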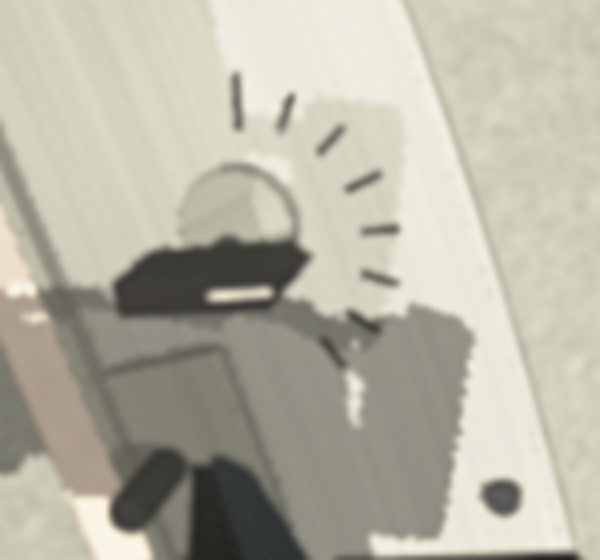

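Run:
```python
from h import *
ci={'vertical_fov': 65.70646984690485, 'cx': 252.28391380561524, 'cy': 185.1688620186033, 'T': np.array([[ 9.49600087e-01,  3.00870637e-01,  8.79575729e-02,6.03951638e+02],[-3.13458667e-01,  9.13070410e-01,  2.60856458e-01,3.56196907e+01],[-1.82740841e-03, -2.75280379e-01,  9.61362249e-01,4.43915904e+02],[0,0,0,1]])}
o=np.array([[293,95],[343,127],[380,174],[398,230],[396,284],[378,330],[343,366]])
i=np.array([[280,130],[318,152],[347,190],[362,232],[363,274],[350,315],[322,340]])
ph=np.radians(np.arange(50,-71,-20))
pol=lambda r,p,z:np.c_[r*np.cos(p),r*np.sin(p),z+0*p]
P=deck(np.vstack([pol(53,ph,0),pol(38,ph,0),[[75,125,0]]]))
U=np.vstack([np.vstack([o,i])/4+[234.6,89.6],[[311,32]]])
r=least_squares(lambda v:(proj(world(P,v),ci,True)-U).ravel(),[635,-37,5])
print(r.x,np.abs(r.fun).mean(),r.fun.round(1)[-2:])
W=np.array([[205,297],[272,293]])/4+[234.6,89.6]
s=least_squares(lambda q:(proj(world(deck(pol(q[1:],np.full(2,q[0]),48)),r.x),ci,True)-W).ravel(),[.3,2,20])
print(np.degrees(s.x[0]),s.x[1:],s.fun)
N=np.array([[308,258]])/4+[234.6,89.6]
K=np.array([[133,511]])/4+[234.6,89.6]
k=least_squares(lambda q:(proj(world(deck([-50,-65+q[0],46]),r.x),ci,True)-K).ravel(),[5]);print("travel",k.x,k.fun)
for p in ([0,0,0],[0,0,38],[-50,-65+k.x[0],34]):print(p,world(deck(p),r.x).round(1))
```

```text
[634.48108409 -35.85045961   4.62683022] 1.1467473684524383 [-0.1 -2.2]
-8.912441313908397 [ 7.63071212 27.22132186] [ 0.03062602  0.34956613 -0.00813621 -0.09536623]
travel [1.92735404] [-3.18219446  1.40737238]
[0, 0, 0] [[634.5 -35.9  85. ]]
[0, 0, 38] [[615.5 -37.4 117.9]]
[-50, np.float64(-63.07264595949802), 34] [[ 579.5 -103.6   89.4]]
```

>>> {"op": "servo_tool", "data": {"rows": [[0.06,0.166,0.4,0.875,0.4],[0.06,0.166,0.4,0.875,0.4],[0.06,0.166,0.4,0.875,0.4],[0.06,0.166,0.4,0.875,0.4],[0.06,0.166,0.4,0.875,0.4],[0.06,0.166,0.4,0.875,0.4],[0.06,0.166,0.4,0.875,0.4],[0.06,0.166,0.4,0.875,0.4],[0.06,0.166,0.4,0.875,0.4],[0.06,0.166,0.4,0.875,0.4],[0.06,0.166,0.4,0.875,0.4],[0.06,0.166,0.4,0.875,0.4],[0.06,0.166,0.4,0.875,0.4],[0.06,0.166,0.4,0.875,0.4]]}}

```text
time_s: 3.73
ee_pos: [615.6, -39.9, 193.7]
ee_rot: [-180.0, 0.0, -6.8]
force: [-0.2, -0.6, 0.2]
gripper_width: 36.5
gripper_force: 0.0
```

Run:
```python
from h import *
ci=vision.camera_info("wrist");f=vision.grab_frame("wrist");s=state();print(s["ee_pos"],s["ee_rot"],ci)
cv2.imwrite("pics/w1.png",f[:,:,::-1])
```

```text
[615.654661   -40.07413125 193.72847446] [-1.79987070e+02  1.92470632e-02 -6.88920925e+00] {'vertical_fov': 65.70646984690485, 'cx': 252.28391380561524, 'cy': 185.1688620186033, 'T': array([[-1.19369263e-01,  9.54118608e-01,  2.74606375e-01,
         6.92128435e+02],
       [-9.92849647e-01, -1.14504491e-01, -3.37387114e-02,
        -4.85964384e+01],
       [-7.47069316e-04, -2.76670208e-01,  9.60964639e-01,
         3.64533835e+02],
       [ 0.00000000e+00,  0.00000000e+00,  0.00000000e+00,
         1.00000000e+00]])}
```

View pics/w1.png

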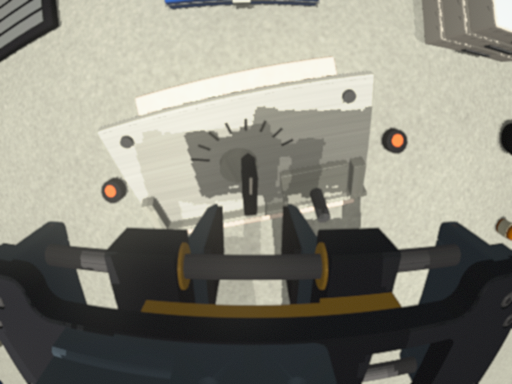

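>>> {"op": "servo_tool", "data": {"rows": [[0,-0.008,0.2,0,0.4],[0,-0.008,0.35,0,0.4],[0,-0.008,0.4,0,0.4],[0,-0.008,0.435,0,0.4],[0,-0.008,0.435,0,0.4],[0,-0.008,0.435,0,0.4],[0,-0.008,0.435,0,0],[0,-0.008,0.435,0,0],[0,-0.008,0.435,0,0],[0,-0.008,0.435,0,0],[0,-0.008,0.435,0,0]], "force": 20}}

```text
time_s: 4.7
ee_pos: [616.8, -37.3, 108.1]
ee_rot: [-179.8, -0.1, -7.1]
force: [0.8, 5.4, 2.4]
gripper_width: 13.2
gripper_force: 20.0
```

>>> {"op": "servo_tool", "data": {"rows": [[0,-0.004,0,-0.06,0],[0,-0.004,0,-0.12,0],[0,-0.004,0,-0.18,0],[0,-0.004,0,-0.24,0],[0,-0.004,0,-0.3,0],[0,-0.004,0,-0.36,0],[0,-0.004,0,-0.42,0],[0,-0.004,0,-0.48,0],[0,-0.004,0,-0.54,0],[0,-0.004,0,-0.6,0],[0,-0.004,0,-0.66,0]]}}

```text
time_s: 5.62
ee_pos: [616.9, -40.2, 108.5]
ee_rot: [179.7, 0.1, 52.6]
force: [-0.3, -3.7, 1.9]
gripper_width: 18.6
gripper_force: 22.1
```

```bash
python3 -c "
from workcell import state;s=state();print(s['torque'],s['force'],s['ee_pos'],s['ee_rot'])"
```

```text
[-1.30795405 -0.38417805 -0.14563597] [-0.25592618 -3.73700824  1.88771155] [616.925648   -40.18421028 108.4559477 ] [1.79721948e+02 5.07018372e-02 5.26063817e+01]
```

>>> {"op": "servo_tool", "data": {"rows": [[0,0,0,-0.06,0],[0,0,0,-0.12,0],[0,0,0,-0.18,0],[0,0,0,-0.24,0],[0,0,0,-0.3,0],[0,0,0,-0.34,0],[0,0,0,-0.37,0],[0,0,0,-0.37,0]]}}

```text
time_s: 6.28
ee_pos: [618.7, -40.8, 109.1]
ee_rot: [179.6, 0.2, 85.6]
force: [1.5, -6.6, 3.6]
gripper_width: 23.1
gripper_force: 23.4
```

Run:
```python
from h import *
ci=vision.camera_info("wrist");f=vision.grab_frame("wrist");s=state();print(s["torque"],s["ee_rot"])
cv2.imwrite("pics/w2.png",f[:,:,::-1])
```

```text
[-1.3148107  -0.62492046 -1.0388184 ] [179.55160683   0.18564657  85.48212459]
```

View pics/w2.png

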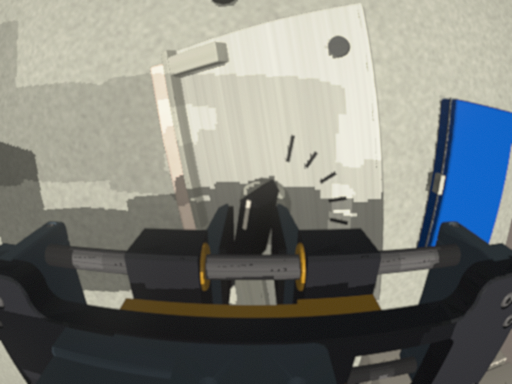

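>>> {"op": "servo_tool", "data": {"rows": [[0,0,0,0.06,0],[0,0,0,0.12,0],[0,0,0,0.18,0],[0,0,0,0.24,0],[0,0,0,0.3,0],[0,0,0,0.36,0],[0,0,0,0.42,0],[0,0,0,0.48,0],[0,0,0,0.54,0],[0,0,0,0.6,0],[0,0,0,0.66,0],[0,0,0,0.72,0],[0,0,0,0.77,0],[0,0,0,0.77,0],[0,0,0,0.77,0]]}}

```text
time_s: 7.58
ee_pos: [614.5, -38.7, 109.0]
ee_rot: [180.0, 0.1, 16.3]
force: [-6.4, -0.5, 10.2]
gripper_width: 13.4
gripper_force: 20.0
```

```bash
python3 -c "
from workcell import state;s=state();print(s['torque'],s['force'],s['ee_pos'],s['ee_rot'])"
```

```text
[-0.4145451   1.14463932 -0.24587324] [-6.4044172  -0.47179839 10.20108269] [614.48354805 -38.74454683 108.98272071] [1.79981300e+02 1.20184030e-01 1.62907667e+01]
```

>>> {"op": "servo_tool", "data": {"rows": [[0,0,0,0,0.3],[0,0,0,0,0.4],[0,0,0,0,0.4],[0,0,0,0,0.4],[0,0,-0.1,0,0.4],[0,0,-0.3,0,0.4],[0,0,-0.45,0,0.4],[0,0,-0.45,0.13,0.4],[0,0,-0.45,0.13,0.4],[0,0,-0.45,0.13,0.4]]}}

```text
time_s: 8.42
ee_pos: [616.2, -38.2, 197.4]
ee_rot: [180.0, -0.1, 4.6]
force: [0.1, 1.3, 0.4]
gripper_width: 36.6
gripper_force: 0.0
```

Run:
```python
from h import *
ci=vision.camera_info("wrist");f=vision.grab_frame("wrist");s=state();print(s["ee_pos"],s["ee_rot"])
np.savez("w3.npz",**ci)
a=f[90:240,170:370]
cv2.imwrite("pics/w3.png",cv2.resize(a[:,:,::-1],(800,600),interpolation=cv2.INTER_CUBIC))
```

```text
[615.91794151 -38.18556537 196.81624676] [-1.79997085e+02  6.15648623e-03  4.73268837e+00]
```

View pics/w3.png

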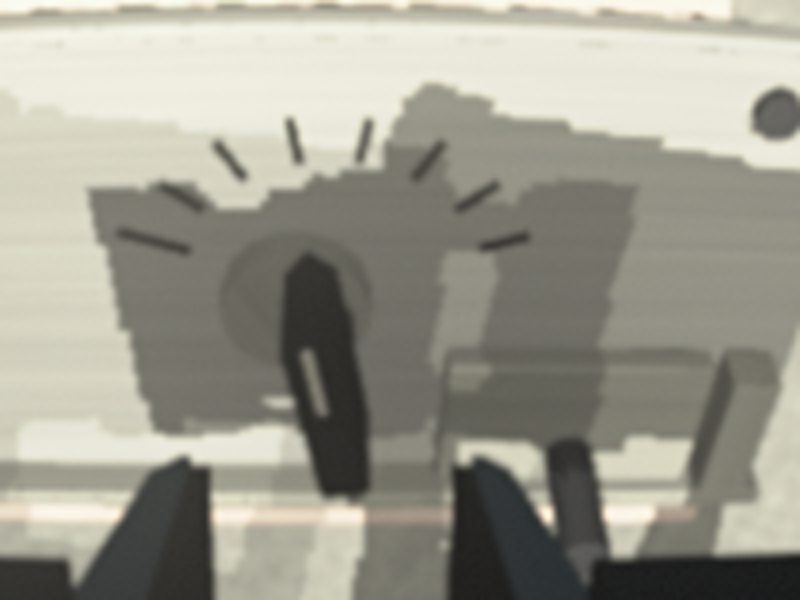

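Run:
```python
from h import *
ci=dict(np.load("w3.npz"))
v=[634.8,-36.5,4.7]
px=lambda c:np.array(c)/4+[169.6,89.6]
for t in(0,4,8,12):
    q=(proj(world(deck([[-50,-65+t,10],[-50,-65+t,46],[-28,-30+t,10],[0,0,48],[38*np.cos(np.radians(-10)),38*np.sin(np.radians(-10)),0]]),v),ci,True)-[169.6,89.6])*4
    print(t,q.round(0).tolist())
```

```text
0 [[573.0, 455.0], [592.0, 564.0], [451.0, 400.0], [334.0, 440.0], [363.0, 166.0]]
4 [[559.0, 455.0], [577.0, 564.0], [436.0, 400.0], [334.0, 440.0], [363.0, 166.0]]
8 [[545.0, 456.0], [561.0, 564.0], [420.0, 400.0], [334.0, 440.0], [363.0, 166.0]]
12 [[530.0, 456.0], [546.0, 565.0], [404.0, 400.0], [334.0, 440.0], [363.0, 166.0]]
```

>>> {"op": "servo_tool", "data": {"rows": [[-0.236,0.317,0,0,0.4],[-0.236,0.317,0,0,0.4],[-0.236,0.317,0.1,0,0.4],[-0.236,0.317,0.3,0,0.4],[-0.236,0.317,0.45,0,0.4],[-0.236,0.317,0.55,0,0.4],[-0.236,0.317,0.6,0,0.4],[-0.236,0.317,0.6,0,0.4],[-0.236,0.317,0.6,0,0.4],[-0.236,0.317,0.6,0,0],[-0.236,0.317,0.6,0,0],[-0.236,0.317,0.6,0,0],[-0.236,0.317,0.6,0,0],[-0.236,0.317,0.6,0,0]], "force": 15}}

```text
time_s: 9.63
ee_pos: [574.7, -105.3, 78.0]
ee_rot: [180.0, -0.1, 4.6]
force: [-0.3, 0.1, 3.3]
gripper_width: 13.7
gripper_force: 15.0
```

>>> {"op": "servo_tool", "data": {"rows": [[0,0.01,0,0,0],[0,0.02,0,0,0],[0,0.02,0,0,0],[0,0,0,0,0],[0,-0.04,0,0,0],[0,-0.08,0,0,0],[0,-0.12,0,0,0],[0,-0.16,0,0,0],[0,-0.2,0,0,0],[0,-0.24,0,0,0],[0,-0.28,0,0,0],[0,-0.32,0,0,0],[0,-0.36,0,0,0],[0,-0.4,0,0,0],[0,-0.44,0,0,0],[0,-0.48,0,0,0],[0,-0.52,0,0,0],[0,-0.56,0,0,0],[0,-0.58,0,0,0],[0,-0.58,0,0,0]]}}

```text
time_s: 11.3
ee_pos: [565.7, 11.2, 78.0]
ee_rot: [-180.0, -0.2, 4.7]
force: [-0.0, 1.0, 5.9]
gripper_width: 13.3
gripper_force: 15.0
```

Moved 116 mm with no resistance; push on to the stop.

>>> {"op": "servo_tool", "data": {"rows": [[0,-0.02,0,0,0],[0,-0.04,0,0,0],[0,-0.06,0,0,0],[0,-0.07,0,0,0],[0,-0.08,0,0,0],[0,-0.08,0,0,0],[0,-0.08,0,0,0]]}}

```text
time_s: 11.88
ee_pos: [564.7, 23.7, 78.0]
ee_rot: [179.7, -0.2, 4.7]
force: [0.6, -8.8, 5.2]
gripper_width: 13.6
gripper_force: 15.0
```

>>> {"op": "servo_tool", "data": {"rows": [[0,-0.015,0,0,0],[0,-0.015,0,0,0],[0,0,0,0,0],[0,0.01,0,0,0.25],[0,0.01,0,0,0.35],[0,0.01,0,0,0.35],[0,0.01,0,0,0.35],[0,0.01,-0.1,0,0.35],[0,0.01,-0.3,0,0.35],[0,0.01,-0.5,0,0.35],[-0.3,0.01,-0.7,0,0.35],[-0.5,0.01,-0.7,0,0.35],[-0.5,0.01,-0.7,0,0.35],[-0.5,0.01,-0.7,0,0.35],[-0.5,0.01,-0.7,0,0.35]]}}

```text
time_s: 13.13
ee_pos: [463.3, 16.6, 217.6]
ee_rot: [-180.0, -0.1, 4.7]
force: [-0.3, -0.6, -0.1]
gripper_width: 32.3
gripper_force: 0.0
```

Run:
```python
from h import *
ci=vision.camera_info("wrist");f=vision.grab_frame("wrist");g=vision.grab_frame("scene")
a=cv2.resize(f[100:250,150:350],(800,600),interpolation=cv2.INTER_CUBIC)[:, :, ::-1]
v=[634.8,-36.5,4.7]
print((proj(world(deck([[-50,65,10],[-50,65,46],[-28,100,10]]),v),ci,True)).round(0).tolist())
b=cv2.resize(g[160:265,170:300],(400,323),interpolation=cv2.INTER_CUBIC)[:, :, ::-1]
c=np.zeros((383,800,3),np.uint8);c[:,:400]=cv2.resize(f,(400,383))[:, :, ::-1];c[:323,400:]=b
cv2.imwrite("pics/end.png",c)
```

```text
[[255.0, 64.0], [255.0, 78.0], [221.0, 45.0]]
```

View pics/end.png

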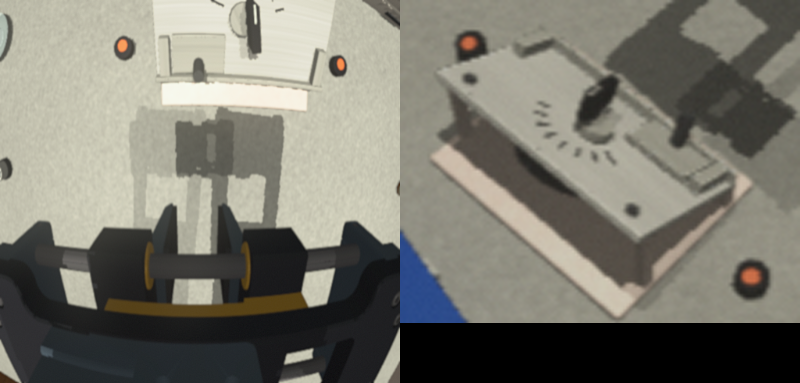

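```bash
python3 -c "
from workcell import job_done;print(job_done())"
```

```text
the job is handed in; nothing more can be done
None
```

The job is handed in at about 13 s: the selector was turned back to its end stop, then forward to rest at three clicks. The gauge plate was slid past the cam with no resistance until it stopped against the left-hand end stop. The last pictures agree, the gripper is clear, and I saw nothing else disturbed, though no verdict came back.

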